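# Prove the lock and release of a cassette tray

## Task

The slides of the cassette tray (the steel tray with the row of upright sky-blue cassettes and the raised bar pull) have just been refitted and must be proved before the insert goes back into service. Draw that tray out by its bar until it locks, let go so that the lock alone holds it out, then press its release cap so that the tray runs fully home. Leave the neighbouring mould tray shut.

Things in the scene. Friction and masses are not known exactly. Their poses are not given: they have to be found in the camera images.
- cassette_pull (a point): Centre of the cassette tray's bar pull: a level round steel bar, 10 mm thick, 64 mm long, on two 6 mm posts 27 mm either side of this point, above the tray's front. It is 92 mm above the bench and stands free: all else near it ends at 60 mm or lower, but the release. It moves with the tray. Axes: x level into the insert (the tray is drawn out along -x), y along the bar, z up.
- cassette_tray (a joint): How far the tray is drawn out, m: 0 home, end stop 0.120. A damped spring draws it home (3 N at home, 6 N at 0.100; about 1.5 s for the way). A latch clicks in at about 0.100 (a few N more on the way): let go beyond that, the tray settles back to about 0.100 and stays there until the release is pressed. Draw it some 0.110.
- cassette_release_top (a point): Centre of the top of the tray's release: an upright round steel cap, 18 mm in diameter, on the insert's left rim seen from the robot, 32 mm further in and 48 mm left of the bar's home place. Its top is 78 mm above the bench, 18 mm above the rim; a dark collar round it stands 4 mm above the rim. Axes as the pull. It stays put as the tray moves. The mould insert has one like it.
- cassette_release (a joint): How far the release cap is pressed down, m: 0 up, 0.008 fully down; sprung, 2.5 N to start it, 6 N fully down. The latch lets go at about 0.004. The cap dips and springs up by itself when the tray passes the latch.
- mould_tray (a joint): How far the neighbouring tray is drawn out, m: 0 shut. Same make of insert, beside the cassette insert (left or right varies), but it holds four shallow steel moulds and its pull is a round black knob, 28 mm in diameter, top 86 mm above the bench. To be left shut.
- cassette_unit: The ash insert that houses the cassette tray, fixed to the bench: 300 mm long, 120 mm wide, 60 mm high, open on top, front towards the robot, turned up to 0.25 rad. Origin: centre of its underside; x into the insert from its front, z up. At home the bar lies at x -142, y 0 mm and the release at x -110, y +48 mm. Its last 80 mm are a flat deck.

How it is judged:
By the outcome, as a careful person would: the job done as asked, in the order asked, and still so for the second after the job is handed in, with the robot touching nothing.
It also fails if it takes over 48 s, if anything falls off the work surface, if the arm or the gripper's body presses on something with over 40 N, if the wrist force passes 120 N, or if a joint passes its speed limit or range.

## Robot

A 6-joint arm with a two-finger parallel gripper is mounted at the origin on the work surface. World frame = base frame: x ahead of the robot, y to its left, z up, the work surface at z = 0. Lengths are in m, angles in rad, forces in N, time in s.
With the tool pointing down it reaches from about 0.35 to 0.725 m from the base axis. Payload 6 kg.
Tool frame: the origin (TCP) lies at the very end of the fingers, on their centre line; the grasp point (between the pads) lies 19 mm behind it; z points along the fingers, y is the line along which they close (so a half turn about z gives the same grasp; the last joint's range is limited). The gripper opens to 85 mm and grips with 20 to 120 N. Pads are 22 mm wide; open, the fingers measure 114 mm over their backs; the gripper's body (76 mm by 85 mm) begins 54 mm behind the grasp point. The pads swing forward as they close: fully open they stand 13 mm farther back than shut.
Start: joints at [-0.783, 0.04, 0.085, 0, -1.615, -0.334], TCP at [0.263, -0.539, 0.196] pointing down, gripper open.
Joint ranges: [-2.56, 2.56], [-1.29, 2.01], [-1.08, 1.49], [-3.29, 1.98], [-2.81, -0.18], [-2.99, 2.99]. Speed limits (rad/s): [2.57, 2.57, 3.01, 3.14, 3.14, 3.14].

## Interface

Orientations are given as a 3x3 rotation matrix whose columns are the frame's x, y, z axes.
In Python, from workcell import * gives the robot as it stands. The module is installed in compiled form; this text tells all that it offers.
- The arm moves only by the shell command python3 -m creep 'ROWS' [FORCE]. ROWS is JSON, a list of rows, each a list of 3 entries, a list of its own where there are three numbers: the shift along the tool's x, y, z in m, then the turn, a rotation vector about the tool's x, y, z in rad, then the closure, from -1 (fully open) to 1 (shut). A call has 1 to 5 rows; each row is the pose to reach, as a shift and turn from the pose commanded when the call began, along the tool's axes at that moment; what a row does not reach only later rows make up. A row lasts 1/10 s, in which the tool goes at most 50 mm and 8.59 degrees, less where a joint would pass 70% of its speed; a pose out of reach is approached as far as the arm can. A call with a gripper value outside its range is refused whole. The fingers move at their own pace and stop on an object; FORCE is the grip in N (left out, the last holds). Time passes only in rows, so rows that repeat a pose let the fingers close. It gives the time, the measured TCP pose, the force, the opening and the grip force at its end, in the units of the state.
- get_obs(): the state, without advancing time (a new reading comes with each control period).
- camera(name): name is "scene" or "top"; returns a dict with "image" (480x640x3 uint8, red, green, blue), "z_map" (480x640 float32, m along the optical axis (not along the pixel's ray), 0 where there is no reading), "intrinsics" (3x3 intrinsics, pixels), "extrinsics" (4x4, takes a point from world to camera coordinates). Camera axes: x right, y up, looking along -z (the intrinsics and any distortion apply to the point x, -y, -z); pixel columns grow to the right and rows downward; lengths in m; the calibration is good to about 2 mm. A picture is of the moment at which its call begins.
- hand_in(): hands the job in; it is judged then, once.
Trained networks look in a picture, given as the dict that the camera call returned (one of the last four; its "shot" number tells which), for a name from the list of things; names that differ only in an ending like _2 or _b are one class to them, and where a whole thing is asked for, a point or a joint stands for the part that bears it (a point fixed in the world has none). Each returns a list of dicts, best first, with "conf" (0 to 1); they miss things now and then, are a little off and sometimes report something else, mostly with a low value. They report only what shows in the picture. A call takes as long as a camera call.
- outline_of(picture, query): "pixels" (480x640 bool, what is visible of it) and "rect" ([centre column, centre row, width, height] in pixels, round what is visible of it).
- mark_of(picture, query): "location" ([column, row] in pixels: a listed point, or the origin of a listed thing).
The state is a dict: "t": time; "q": joint angles; "dq": joint speeds; "effort": joint torques, N m; "eef_pos": TCP position; "tool_rot": TCP orientation; "contact_force": force on the tool from outside, world axes, zero at the start; "moment": the same for the moment, N m; "width": finger opening in m; "finger_force": force on a finger pad.
Only numpy, scipy, OpenCV 4.12 (cv2) and the standard library are available. Lean on these libraries where they do the work, as an engineer would, in place of code of your own. Each camera call takes 0.05 s, during which the arm holds its last target. There are 200 camera calls.

## Working session

There is one attempt and no reset: what is moved stays moved. The work goes in short steps, Python scripts to look and compute and a shell command to move; the robot and the scene stay as the last step left them, time stands still between calls to the robot, and variables do not carry over. Pictures are saved under pics/ and viewed, at most 10 in all, crops included, and the job is handed in when it is done.

```bash
mkdir -p pics; cat > h.py <<'E'
from workcell import *
import numpy as np, cv2
def ray(c,px):
    K=np.array(c["intrinsics"]);T=np.array(c["extrinsics"])
    d=np.array([(px[0]-K[0,2])/K[0,0],-(px[1]-K[1,2])/K[1,1],-1.])
    R=T[:3,:3]; o=-R.T@T[:3,3]; return o,R.T@d
def at_z(c,px,z):
    o,d=ray(c,px); return o+d*(z-o[2])/d[2]
def depth(c,px):
    o,d=ray(c,px); return o+d*c["z_map"][int(round(px[1])),int(round(px[0]))]
def tool(o,p):
    return np.array(o["tool_rot"]).T@(np.array(p)-np.array(o["eef_pos"]))
E
python3 - <<'E'
from h import *
np.set_printoptions(precision=4,suppress=True)
o=get_obs();print(o["t"],o["eef_pos"],np.array(o["tool_rot"]),o["width"])
for n in("top","scene"):
    c=camera(n);cv2.imwrite(f"pics/{n}0.png",c["image"][:,:,::-1])
    for q,z in(("cassette_pull",.092),("cassette_release_top",.078),("cassette_unit",0.),("mould_tray",.06)):
        for m in mark_of(c,q)[:3]: print(n,q,m["conf"],m["location"],at_z(c,m["location"],z),depth(c,m["location"]))
E
```

```text
0.0 [ 0.2629 -0.5389  0.1952] [[-0.8988 -0.4384 -0.0009]
 [-0.4384  0.8988  0.0016]
 [ 0.0001  0.0018 -1.    ]] 0.0856376607262046
top cassette_pull 0.69 [422.7, 288.8] [ 0.5983 -0.1615  0.092 ] [ 0.5981 -0.1606  0.0976]
top cassette_pull 0.55 [393.1, 198.9] [ 0.7269 -0.1244  0.092 ] [ 0.7361 -0.1307  0.0435]
top cassette_release_top 0.69 [381.9, 274.8] [ 0.6198 -0.1065  0.078 ] [ 0.6197 -0.1063  0.08  ]
top cassette_unit 0.76 [392.5, 198.8] [ 0.7446 -0.1355  0.    ] [ 0.7365 -0.13    0.0425]Traceback (most recent call last):
  File "<stdin>", line 7, in <module>
ValueError: it knows: cassette_pull, cassette_release_top, cassette_unit
```

View pics/top0.png

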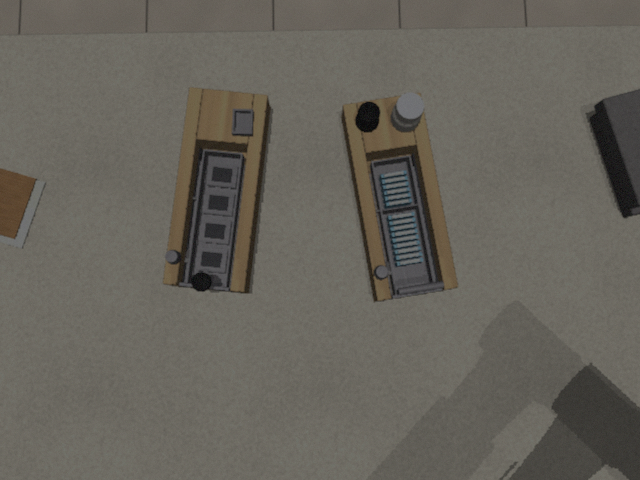

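The top view shows the cassette insert on the right: bar at about (420,289) and release cap at (382,272). The mould insert with the black knob is on the left. I still need the yaw.

```bash
python3 - <<'E'
from h import *
np.set_printoptions(precision=4,suppress=True)
c=camera("top")
K=np.array(c["intrinsics"]);T=np.array(c["extrinsics"])
v,u=np.mgrid[:480,:640];z=c["z_map"]
P=np.stack([(u-K[0,2])/K[0,0]*z,-(v-K[1,2])/K[1,1]*z,-z],-1)
W=(P-T[:3,3])@T[:3,:3]
near=np.hypot(W[...,0]-.598,W[...,1]+.161)<.05
b=near&(W[...,2]>.085)&(W[...,2]<.11)
p=W[b];print("bar",len(p),p.mean(0),p.min(0),p.max(0))
d=np.linalg.svd(p[:,:2]-p[:,:2].mean(0))[2][0];print("bar yaw",np.arctan(-d[0]/d[1]))
n=np.hypot(W[...,0]-.62,W[...,1]+.1065)<.02
r=W[n&(W[...,2]>.07)&(W[...,2]<.085)];print("cap",len(r),r.mean(0))
m=outline_of(c,"cassette_unit")[0];print(m["conf"],m["rect"])
m2=(W[...,2]>.052)&(W[...,2]<.068)&(np.hypot(W[...,0]-.74,W[...,1]+.135)<.18)
q=W[m2][:,:2].astype(np.float32);print("rim",len(q),cv2.minAreaRect(q))
c=camera("scene");cv2.imwrite("pics/scene1.png",c["image"][:,:,::-1])
for q,z in(("cassette_pull",.092),("cassette_release_top",.078),("cassette_unit",0.)):
    for m in mark_of(c,q)[:2]: print(q,m["conf"],m["location"],at_z(c,m["location"],z))
E
```

```text
bar 328 [ 0.5996 -0.1576  0.0952] [ 0.5903 -0.1899  0.0878] [ 0.6088 -0.1263  0.1006]
bar yaw 0.14838848500449073
cap 127 [ 0.6242 -0.1055  0.0773]
0.91 [399.1, 198.6, 117.1, 201.9]
rim 7080 ((0.7405223846435547, -0.1370038390159607), (0.3006410598754883, 0.12047267705202103), 8.38897705078125)
cassette_pull 0.96 [203.3, 266.3] [ 0.5925 -0.1608  0.092 ]
cassette_release_top 0.47 [246.6, 261.9] [ 0.6185 -0.1047  0.078 ]
cassette_unit 0.95 [283.2, 363.4] [ 0.7451 -0.1503  0.    ]
```

View pics/scene1.png

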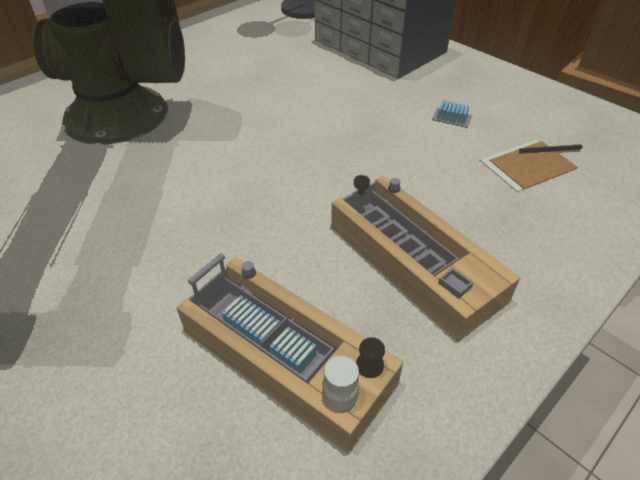

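The scene view agrees: bar at (205,268), cap at (248,268). The rim fit gives a yaw of 0.146 rad, the bar at (0.600,-0.158) and the cap at (0.6245,-0.1055). Next, move above the bar.

```bash
python3 -m creep '[[[-0.47,0.195,0.02],[0,0,-1.264],-1],[[-0.47,0.195,0.02],[0,0,-1.264],-1],[[-0.47,0.195,0.02],[0,0,-1.264],-1],[[-0.47,0.195,0.02],[0,0,-1.264],-1],[[-0.47,0.195,0.02],[0,0,-1.264],-1]]' 60
cat > w.py <<'E'
from h import *
import sys
from scipy.spatial.transform import Rotation as R
np.set_printoptions(precision=4,suppress=True)
O=np.array([.7405,-.137,0]);a=.1464
U=np.array([[np.cos(a),-np.sin(a),0],[np.sin(a),np.cos(a),0],[0,0,1]])
o=get_obs();p=O+U@np.array([float(v) for v in sys.argv[1:4]])
y=-U[:,0];z=np.array([0,0,-1.]);G=np.stack([np.cross(y,z),y,z],1)
if np.array(o["tool_rot"])[:,1]@y<0: G=G@np.diag([-1,-1,1])
print("t",o["t"],"q",np.array(o["q"]),"shift",tool(o,p),"turn",R.from_matrix(np.array(o["tool_rot"]).T@G).as_rotvec())
print("unit pos",U.T@(np.array(o["eef_pos"])-O),"F unit",U.T@np.array(o["contact_force"]),"w",o["width"],o["finger_force"])
E
python3 w.py -.142 0 .15
```

```text
t: 1.0
eef_pos: [0.4295, -0.3504, 0.1866]
tool_rot: [[-0.353, -0.936, 0.001], [-0.936, 0.353, -0.0], [-0.0, -0.001, -1.0]]
contact_force: [-0.4, -1.5, -0.0]
width: 0.0854
finger_force: 0.0
t 1.0 q [-0.322  -0.083  -0.0538 -0.     -1.5993 -0.0389] shift [-0.2405 -0.0915  0.0367] turn [-0.0007 -0.0001 -0.5073]
unit pos [-0.3388 -0.1657  0.1866] F unit [-0.5773 -1.4017 -0.0442] w 0.08535791982469142 0.0
```

```bash
python3 -m creep '[[[-0.24,-0.0915,0.037],[0,0,-0.507],-1],[[-0.24,-0.0915,0.037],[0,0,-0.507],-1],[[-0.24,-0.0915,0.037],[0,0,-0.507],-1],[[-0.24,-0.0915,0.037],[0,0,-0.507],-1],[[-0.24,-0.0915,0.037],[0,0,-0.507],-1]]' >/dev/null
python3 -m creep '[[[0,0,0],[0,0,0],-1],[[0,0,0],[0,0,0],-1]]'
python3 w.py -.142 0 .073
```

```text
t: 1.7
eef_pos: [0.5939, -0.1669, 0.1499]
tool_rot: [[0.141, -0.99, -0.002], [-0.99, -0.141, -0.0], [-0.0, 0.002, -1.0]]
contact_force: [0.1, -1.1, 0.1]
width: 0.0853
finger_force: 0.0
t 1.7 q [ 0.0502  0.0861  0.049   0.     -1.5352  0.0917] shift [-0.0082 -0.0074  0.0769] turn [ 0.0016  0.0001 -0.0044]
unit pos [-0.1494 -0.0082  0.1499] F unit [-0.0162 -1.0764  0.1391] w 0.08533427906757983 0.0
```

```bash
python3 -m creep '[[[-0.008,-0.0075,0.02],[0,0,-0.004],-1],[[-0.008,-0.0075,0.05],[0,0,-0.004],-1],[[-0.008,-0.0075,0.077],[0,0,-0.004],-1],[[-0.008,-0.0075,0.077],[0,0,-0.004],-1],[[-0.008,-0.0075,0.077],[0,0,-0.004],-1]]'
python3 w.py -.142 0 .073
python3 - <<'E'
from h import *
c=camera("scene");cv2.imwrite("pics/s2.png",cv2.resize(c["image"][150:400,80:380,::-1],None,fx=2,fy=2))
E
```

```text
t: 2.2
eef_pos: [0.5998, -0.1601, 0.075]
tool_rot: [[0.142, -0.99, 0.001], [-0.99, -0.142, -0.001], [0.001, -0.0, -1.0]]
contact_force: [-0.1, -1.0, 0.7]
width: 0.0854
finger_force: 0.0
t 2.2 q [ 0.0618  0.1135 -0.0588  0.0009 -1.398   0.081 ] shift [-0.0024 -0.0006  0.002 ] turn [-0.0004 -0.0009 -0.0035]
unit pos [-0.1426 -0.0024  0.075 ] F unit [-0.2051 -0.9984  0.7274] w 0.08542193037125964 0.0
```

View pics/s2.png

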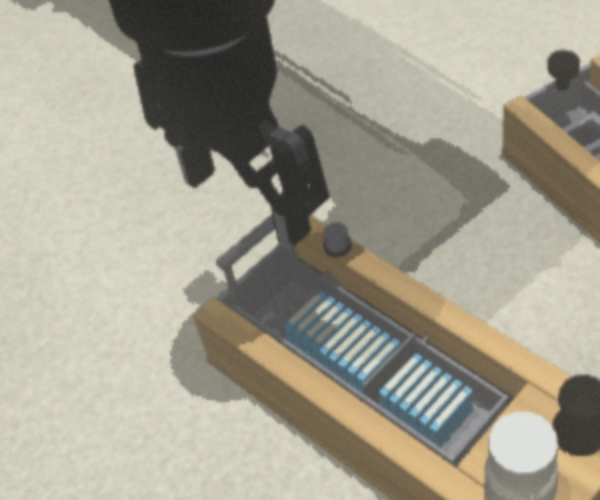

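The crop shows the inner finger tip at about (295,238), near the bar's left post, when I expected it mid-bar. I'll check by projection before closing.

```bash
python3 - <<'E'
from h import *
np.set_printoptions(precision=4,suppress=True)
O=np.array([.7405,-.137,0]);a=.1464
U=np.array([[np.cos(a),-np.sin(a),0],[np.sin(a),np.cos(a),0],[0,0,1]])
c=camera("scene");K=np.array(c["intrinsics"]);T=np.array(c["extrinsics"])
print([k for k in c])
def pr(u):
    p=T[:3,:3]@(O+U@np.array(u))+T[:3,3]; return np.array([K[0,0]*p[0]/-p[2]+K[0,2],K[1,1]*-p[1]/-p[2]+K[1,2]])
im=c["image"][:,:,::-1].copy()
for n,u in dict(barL=(-.142,.032,.092),barR=(-.142,-.032,.092),cap=(-.11,.048,.078),cor=(-.15,-.06,.06),cor2=(.15,-.06,.06),inner=(-.10,0,.088),outer=(-.185,0,.088),tcp=(-.1426,-.0024,.075)).items():
    q=pr(u);print(n,q);cv2.circle(im,tuple(int(round(v)) for v in q),1,(0,0,255),-1)
cv2.imwrite("pics/s3.png",cv2.resize(im[150:350,80:330],None,fx=3,fy=3))
ct=camera("top");cv2.imwrite("pics/t3.png",cv2.resize(ct["image"][180:380,320:540,::-1],None,fx=3,fy=3))
E
```

```text
['image', 'z_map', 'intrinsics', 'extrinsics', 'shot']
barL [224.1064 254.681 ]
barR [191.4215 282.0028]
cap [248.7818 264.4503]
cor [176.837  306.0153]
cor2 [351.8795 433.3097]
inner [229.8282 283.807 ]
outer [187.9    256.2274]
tcp [208.5096 276.5045]
```

View pics/s3.png

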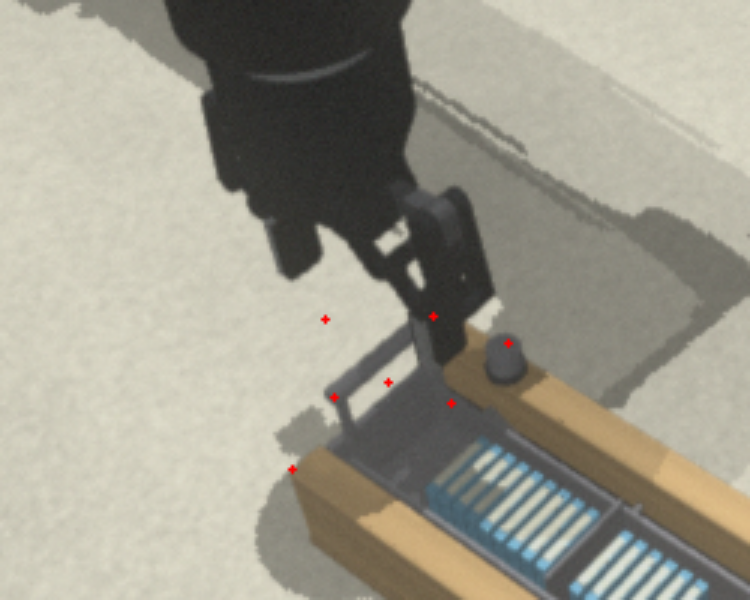

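View pics/t3.png

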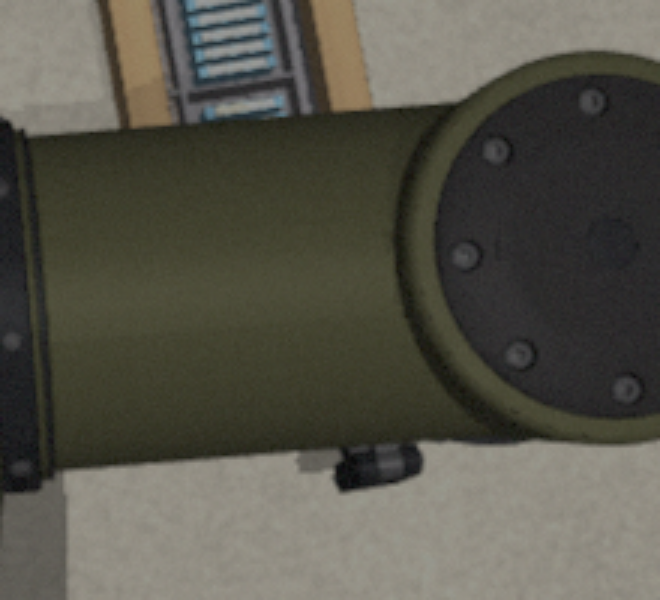

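The projected bar, cap and corner fall on the real features. The fingers look higher or shifted from where the pose puts them, so I'll locate them by depth.

```bash
python3 - <<'E'
from h import *
np.set_printoptions(precision=4,suppress=True)
O=np.array([.7405,-.137,0]);a=.1464
U=np.array([[np.cos(a),-np.sin(a),0],[np.sin(a),np.cos(a),0],[0,0,1]])
c=camera("scene");
for n,q in dict(inner_bot=(442,350),inner_bot_r=(458,345),inner_mid=(450,330),inner_up=(455,250),outer_bot=(292,268),outer_r=(312,250),wrist=(300,150),post=(420,350)).items():
    px=(q[0]/3+80,q[1]/3+150);print(n,c["z_map"][int(px[1]),int(px[0])],U.T@(depth(c,px)-O))
c=camera("top")
for q in((360,475),(380,468),(400,465)):
    px=(q[0]/3+320,q[1]/3+180);print(U.T@(depth(c,px)-O))
E
```

```text
inner_bot 0.6689455 [-0.0872 -0.0082  0.1411]
inner_bot_r 0.6762147 [-0.086  -0.0001  0.1379]
inner_mid 0.66587293 [-0.0855 -0.0032  0.1509]
inner_up 0.62187976 [-0.0745 -0.0017  0.2057]
outer_bot 0.7182614 [-0.1844 -0.0093  0.1319]
outer_r 0.72488844 [-0.1849  0.0037  0.1329]
wrist 0.5894814 [-0.1193 -0.0308  0.256 ]
post 0.6726961 [-0.0953 -0.0136  0.1404]
[-0.206   0.0113  0.2273]
[-0.2045  0.0035  0.2291]
[-0.2047 -0.0045  0.2286]
```

```bash
python3 - <<'E'
from h import *
np.set_printoptions(precision=4,suppress=True)
O=np.array([.7405,-.137,0]);a=.1464
U=np.array([[np.cos(a),-np.sin(a),0],[np.sin(a),np.cos(a),0],[0,0,1]])
o=get_obs();print(o["t"],o["eef_pos"],o["q"])
c=camera("scene");K=np.array(c["intrinsics"]);T=np.array(c["extrinsics"])
v,u=np.mgrid[:480,:640];z=c["z_map"]
P=np.stack([(u-K[0,2])/K[0,0]*z,-(v-K[1,2])/K[1,1]*z,-z],-1)
W=((P-T[:3,3])@T[:3,:3]-O)@U
for n,q in dict(rim=(350,490),rim2=(500,400),cap=(505,345),bench=(150,400),bar=(370,368)).items():
    px=(q[0]//3+80,q[1]//3+150);print(n,W[px[1],px[0]])
for row in range(255,276,2): print(row,[(round(float(W[row,x,0]),3),round(float(W[row,x,2]),3)) for x in (222,226,230,234)])
E
```

```text
2.45 [ 0.6008 -0.1592  0.0756] [ 0.0629  0.1133 -0.0577  0.0003 -1.3971  0.0808]
rim [-0.1193 -0.0521  0.0606]
rim2 [-0.1105  0.0376  0.0448]
cap [-0.1093  0.0457  0.0794]
bench [-0.2867 -0.0528  0.0016]
bar [-0.1402 -0.0111  0.095 ]
255 [(-0.086, 0.169), (-0.077, 0.175), (-0.07, 0.18), (-0.067, 0.178)]
257 [(-0.092, 0.158), (-0.086, 0.161), (-0.069, 0.178), (-0.068, 0.175)]
259 [(-0.091, 0.156), (-0.087, 0.157), (-0.072, 0.171), (-0.086, 0.146)]
261 [(-0.092, 0.151), (-0.087, 0.153), (-0.086, 0.149), (-0.086, 0.143)]
263 [(-0.092, 0.148), (-0.088, 0.149), (-0.085, 0.146), (-0.087, 0.138)]
265 [(-0.092, 0.145), (-0.089, 0.143), (-0.087, 0.141), (-0.086, 0.136)]
267 [(-0.093, 0.14), (-0.089, 0.14), (-0.087, 0.138), (-0.135, 0.062)]
269 [(-0.093, 0.136), (-0.091, 0.133), (-0.086, 0.135), (-0.134, 0.06)]
271 [(-0.094, 0.131), (-0.092, 0.129), (-0.142, 0.051), (-0.132, 0.058)]
273 [(-0.143, 0.06), (-0.093, 0.124), (-0.142, 0.047), (-0.132, 0.054)]
275 [(-0.146, 0.051), (-0.147, 0.042), (-0.143, 0.041), (-0.135, 0.045)]
```

The static scene's depth agrees with the plan, but the fingertips read about 0.125 m high against an expected 0.088. Closing is a harmless test: the fingers either catch the bar or pass above it.

```bash
python3 -m creep '[[[0,0,0],[0,0,0],1],[[0,0,0],[0,0,0],1],[[0,0,0],[0,0,0],1],[[0,0,0],[0,0,0],1],[[0,0,0],[0,0,0],1]]' 60
python3 -m creep '[[[0,0,0],[0,0,0],1],[[0,0,0],[0,0,0],1],[[0,0,0],[0,0,0],1]]' 60 >/dev/null
python3 w.py -.142 0 .073
python3 - <<'E'
from h import *
c=camera("scene");cv2.imwrite("pics/s4.png",cv2.resize(c["image"][150:350,80:330,::-1],None,fx=3,fy=3))
E
```

```text
t: 3.0
eef_pos: [0.6, -0.1588, 0.0737]
tool_rot: [[0.144, -0.99, -0.0], [-0.99, -0.144, 0.0], [-0.0, 0.0, -1.0]]
contact_force: [0.3, 0.4, -0.3]
width: 0.0125
finger_force: 0.0
t 3.3 q [ 0.0632  0.1146 -0.0596 -0.0001 -1.3967  0.0808] shift [-0.0012 -0.0002  0.0007] turn [ 0.0001  0.0001 -0.0024]
unit pos [-0.1422 -0.0012  0.0737] F unit [ 0.5839 -0.4624 -0.3533] w -4.6473379742486026e-05 0.0
```

View pics/s4.png

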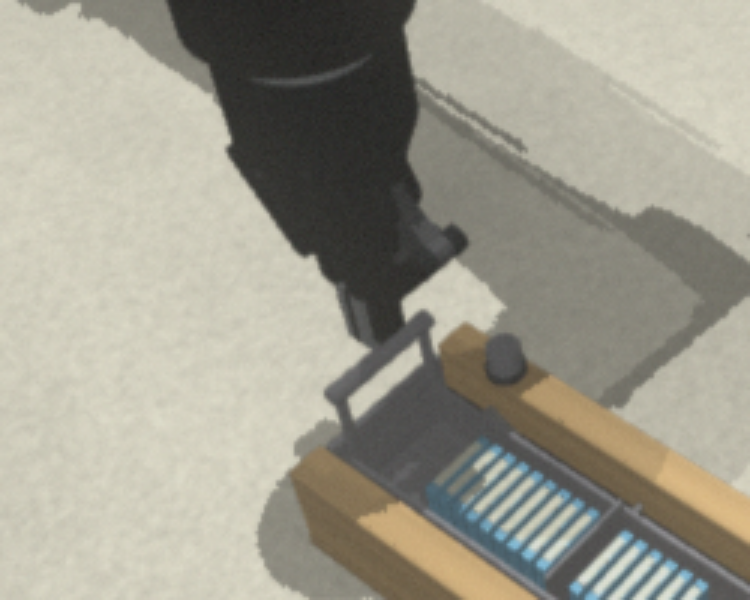

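The fingers shut fully (width 0), with tips at about (375,345) above and behind the bar. So the reported TCP doesn't match the real finger end. I'll measure the shut tip.

```bash
python3 - <<'E'
from h import *
O=np.array([.7405,-.137,0]);a=.1464
U=np.array([[np.cos(a),-np.sin(a),0],[np.sin(a),np.cos(a),0],[0,0,1]])
c=camera("scene");K=np.array(c["intrinsics"]);T=np.array(c["extrinsics"])
v,u=np.mgrid[:480,:640];z=c["z_map"]
P=np.stack([(u-K[0,2])/K[0,0]*z,-(v-K[1,2])/K[1,1]*z,-z],-1)
W=((P-T[:3,3])@T[:3,:3]-O)@U
for row in range(245,272,2): print(row,[tuple(np.round(W[row,x]*1000).astype(int).tolist()) for x in range(194,218,4)])
E
```

```text
245 [(-147, -10, 145), (-134, -12, 155), (-128, -10, 157), (-115, -13, 168), (-106, -14, 175), (-99, -13, 179)]
247 [(-144, -13, 146), (-132, -14, 154), (-128, -11, 155), (-116, -13, 164), (-108, -13, 169), (-99, -13, 175)]
249 [(-145, -12, 140), (-137, -12, 145), (-134, -8, 144), (-115, -15, 163), (-108, -14, 167), (-100, -13, 171)]
251 [(-147, -12, 135), (-137, -13, 142), (-135, -8, 140), (-117, -14, 157), (-109, -13, 161), (-228, 78, 3)]
253 [(-148, -12, 130), (-138, -13, 137), (-136, -8, 135), (-129, -7, 138), (-129, 0, 132), (-227, 76, 0)]
255 [(-250, 52, 1), (-141, -12, 131), (-137, -8, 130), (-129, -7, 135), (-129, -1, 130), (-129, 5, 123)]
257 [(-247, 49, 0), (-142, -12, 126), (-135, -10, 130), (-130, -7, 130), (-132, 0, 122), (-128, 4, 122)]
259 [(-243, 46, 1), (-143, -12, 122), (-136, -10, 125), (-131, -8, 126), (-130, -2, 121), (-144, 15, 97)]
261 [(-240, 43, 1), (-145, -12, 116), (-135, -12, 123), (-131, -8, 122), (-130, -3, 118), (-141, 12, 97)]
263 [(-237, 40, 0), (-233, 45, -1), (-135, -12, 119), (-133, -7, 116), (-144, 6, 95), (-139, 9, 97)]
265 [(-236, 38, -2), (-228, 41, 1), (-138, -11, 112), (-145, -1, 97), (-142, 4, 95), (-139, 9, 92)]
267 [(-230, 33, 1), (-225, 38, 1), (-218, 41, 3), (-141, -3, 98), (-139, 1, 95), (-204, 53, 1)]
269 [(-226, 30, 2), (-221, 34, 2), (-144, -9, 97), (-141, -5, 95), (-138, 0, 93), (-200, 50, 2)]
271 [(-225, 28, 0), (-148, -14, 94), (-142, -11, 96), (-138, -8, 96), (-203, 44, 0), (-198, 47, 1)]
```

The shut tip is really at z≈0.112, so the true finger end is about 38 mm behind the reported TCP; x and y are right. I'll reopen, go 38 mm lower and watch the force.

```bash
python3 -m creep '[[[0,0,0],[0,0,0],-1],[[0,0,0],[0,0,0],-1],[[0,0,0],[0,0,0],-1],[[0,0,0],[0,0,0],-1],[[0,0,0],[0,0,0],-1]]' | grep width
python3 -m creep '[[[0,0,0],[0,0,0],-1],[[0,0,0],[0,0,0],-1],[[-0.001,0,0.015],[0,0,0],-1],[[-0.001,0,0.03],[0,0,0],-1],[[-0.001,0,0.038],[0,0,0],-1]]'
python3 -m creep '[[[0,0,0],[0,0,0],1],[[0,0,0],[0,0,0],1],[[0,0,0],[0,0,0],1],[[0,0,0],[0,0,0],1],[[0,0,0],[0,0,0],1]]'
python3 -m creep '[[[0,0,0],[0,0,0],1],[[0,0,0],[0,0,0],1],[[0,0,0],[0,0,0],1]]'
python3 w.py -.142 0 .035
```

```text
width: 0.0725
t: 4.4
eef_pos: [0.5984, -0.1576, 0.0324]
tool_rot: [[0.143, -0.99, -0.004], [-0.99, -0.143, 0.001], [-0.001, 0.004, -1.0]]
contact_force: [-1.6, 1.0, -0.9]
width: 0.0854
finger_force: 0.0
t: 4.9
eef_pos: [0.6002, -0.1579, 0.0363]
tool_rot: [[0.143, -0.99, 0.001], [-0.99, -0.143, 0.0], [0.0, -0.001, -1.0]]
contact_force: [-0.6, 0.3, -0.1]
width: 0.0123
finger_force: 0.0
t: 5.2
eef_pos: [0.5992, -0.1581, 0.0363]
tool_rot: [[0.143, -0.99, -0.001], [-0.99, -0.143, -0.0], [0.0, 0.001, -1.0]]
contact_force: [-5.3, -0.1, 4.0]
width: 0.008
finger_force: 58.5
t 5.2 q [ 0.0648  0.1325 -0.1095  0.0001 -1.33    0.0791] shift [-0.0002 -0.0009  0.0013] turn [ 0.0012 -0.     -0.0024]
unit pos [-0.1429 -0.0002  0.0363] F unit [-5.2735  0.695   3.9949] w 0.007989701388681138 58.4660267829895
```

```bash
python3 - <<'E'
from h import *
c=camera("scene");cv2.imwrite("pics/s5.png",cv2.resize(c["image"][210:320,160:290,::-1],None,fx=5,fy=5))
E
```

```text
(no output)
```

View pics/s5.png

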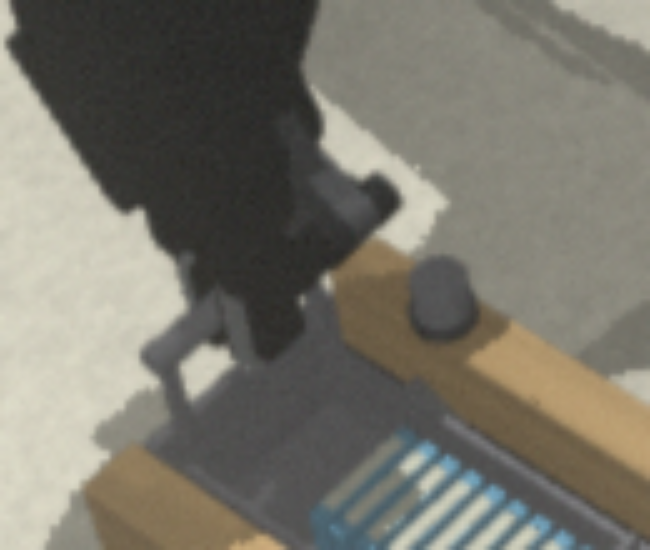

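The crop shows the fingers straddling the bar mid-length, with their tips below it at about (265,350). It's a good grip, so I'll draw the tray out along +tool y.

```bash
python3 -m creep '[[[0,0.01,0],[0,0,0],1],[[0,0.025,0],[0,0,0],1],[[0,0.04,0],[0,0,0],1],[[0,0.055,0],[0,0,0],1],[[0,0.065,0],[0,0,0],1]]'
python3 w.py -.252 0 .035
python3 -m creep '[[[0,0.01,0],[0,0,0],1],[[0,0.02,0],[0,0,0],1],[[0,0.03,0],[0,0,0],1],[[0,0.04,0],[0,0,0],1],[[0,0.047,0],[0,0,0],1]]' >/dev/null
python3 -m creep '[[[0,0,0],[0,0,0],1],[[0,0,0],[0,0,0],1],[[0,0,0],[0,0,0],1]]'
python3 w.py -.252 0 .035
```

```text
t: 5.75
eef_pos: [0.5376, -0.1672, 0.0363]
tool_rot: [[0.144, -0.99, 0.007], [-0.99, -0.144, 0.0], [0.001, -0.007, -1.0]]
contact_force: [9.9, -1.8, -4.2]
width: 0.008
finger_force: 58.6
t 5.75 q [ 0.0552 -0.0238 -0.2722  0.0003 -1.3158  0.0891] shift [-0.0002  0.0468  0.001 ] turn [-0.0066 -0.0009 -0.002 ]
unit pos [-0.2052 -0.0003  0.0363] F unit [ 9.5018 -3.2513 -4.2168] w 0.007989791594729215 58.5746169090271
t: 6.55
eef_pos: [0.4911, -0.1741, 0.0363]
tool_rot: [[0.144, -0.99, 0.005], [-0.99, -0.144, -0.0], [0.001, -0.005, -1.0]]
contact_force: [6.9, -2.4, -3.0]
width: 0.0077
finger_force: 60.4
t 6.55 q [ 0.0464 -0.138  -0.3796  0.0006 -1.3239  0.0976] shift [-0.0003 -0.0002  0.0013] turn [-0.0052 -0.0011 -0.0022]
unit pos [-0.2522 -0.0003  0.0363] F unit [ 6.461  -3.3814 -2.9844] w 0.00767240015346898 60.40442705154419
```

```bash
python3 -m creep '[[[0,0,0],[0,0,0],-1],[[0,0,0],[0,0,0],-1],[[0,0,0],[0,0,0],-1],[[0,0,0],[0,0,0],-1],[[0,0,0],[0,0,0],-1]]' |grep width
python3 -m creep '[[[0,0,0],[0,0,0],-1],[[0,0,0],[0,0,0],-1],[[0,0,-0.03],[0,0,0],-1],[[0,0,-0.06],[0,0,0],-1],[[0,0,-0.08],[0,0,0],-1]]'
python3 - <<'E'
from h import *
from scipy import ndimage
O=np.array([.7405,-.137,0]);a=.1464
U=np.array([[np.cos(a),-np.sin(a),0],[np.sin(a),np.cos(a),0],[0,0,1]])
for n in("scene","top"):
    c=camera(n)
    for q,z in(("cassette_pull",.092),("cassette_release_top",.078)):
        for m in mark_of(c,q)[:2]: print(n,q,m["conf"],m["location"],U.T@(at_z(c,m["location"],z)-O))
    if n=="scene": cv2.imwrite("pics/s6.png",c["image"][:,:,::-1])
E
python3 w.py -.11 .048 .10
```

```text
width: 0.0796
t: 7.55
eef_pos: [0.4896, -0.1742, 0.1181]
tool_rot: [[0.144, -0.99, 0.002], [-0.99, -0.144, -0.001], [0.001, -0.002, -1.0]]
contact_force: [-0.1, 0.3, -0.4]
width: 0.0855
finger_force: 0.0
scene cassette_pull 0.72 [158.5, 236.7] [-0.24647074 -0.00174915  0.092     ]
scene cassette_release_top 0.69 [246.9, 264.2] [-0.11252725  0.04668609  0.078     ]
top cassette_pull 0.57 [435.3, 361.2] [-0.24494573 -0.00220022  0.092     ]
top cassette_release_top 0.47 [380.1, 273.5] [-0.11268248  0.04995942  0.078     ]
t 7.85 q [ 0.0464 -0.172  -0.2653 -0.0006 -1.4793  0.0976] shift [-0.048  -0.1447  0.0143] turn [ 0.0018  0.0008 -0.0025]
unit pos [-0.2548  0.0003  0.1145] F unit [ 0.3741 -0.3026  0.9352] w 0.08548031393224886 0.0
```

View pics/s6.png

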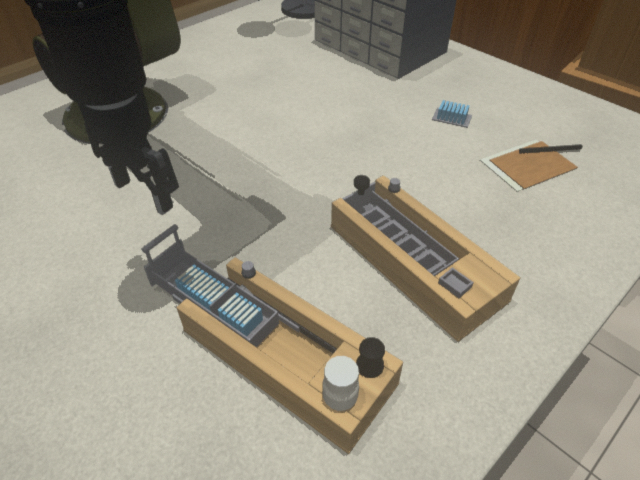

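The scene shows the tray standing out with its bar at (160,240), about 0.10 out, and the lock alone holding it. The mould tray is shut. Next I shut the fingers and move over the cap.

```bash
python3 -m creep '[[[-0.05,-0.143,0],[0,0,-0.0025],1],[[-0.05,-0.143,0],[0,0,-0.0025],1],[[-0.05,-0.143,0],[0,0,-0.0025],1],[[-0.05,-0.143,0],[0,0,-0.0025],1],[[-0.05,-0.143,0],[0,0,-0.0025],1]]' |grep width
python3 -m creep '[[[0,0,0.02],[0,0,0],1],[[0,0,0.04],[0,0,0],1],[[0,0,0.055],[0,0,0],1],[[0,0,0.055],[0,0,0],1],[[0,0,0.055],[0,0,0],1]]'
python3 w.py -.112 .05 .040
python3 - <<'E'
from h import *
c=camera("scene");cv2.imwrite("pics/s7.png",cv2.resize(c["image"][200:320,170:300,::-1],None,fx=5,fy=5))
O=np.array([.7405,-.137,0]);a=.1464
U=np.array([[np.cos(a),-np.sin(a),0],[np.sin(a),np.cos(a),0],[0,0,1]])
K=np.array(c["intrinsics"]);T=np.array(c["extrinsics"])
v,u=np.mgrid[:480,:640];z=c["z_map"]
P=np.stack([(u-K[0,2])/K[0,0]*z,-(v-K[1,2])/K[1,1]*z,-z],-1)
W=((P-T[:3,3])@T[:3,:3]-O)@U
for row in range(248,268,2): print(row,[tuple(np.round(W[row,x]*1000).astype(int).tolist()) for x in range(236,260,4)])
E
```

```text
width: 0.0123
t: 8.85
eef_pos: [0.6232, -0.1045, 0.0615]
tool_rot: [[0.146, -0.989, 0.001], [-0.989, -0.146, -0.0], [0.001, -0.0, -1.0]]
contact_force: [-0.2, 0.2, 0.2]
width: -0.0002
finger_force: 0.0
t 8.85 q [ 0.1504  0.1485 -0.0451  0.0006 -1.3768 -0.0043] shift [-0.0008  0.0007  0.0215] turn [-0.0005 -0.0005 -0.0002]
unit pos [-0.1114  0.0492  0.0615] F unit [-0.161   0.2582  0.1952] w -0.00019970047423598244 0.0
248 [(-206, 107, 0), (-112, 38, 120), (-105, 40, 124), (-100, 42, 125), (-98, 48, 121), (-99, 56, 114)]
250 [(-201, 103, 1), (-112, 38, 117), (-106, 40, 119), (-100, 42, 122), (-98, 47, 118), (-99, 56, 110)]
252 [(-199, 100, 0), (-114, 39, 110), (-105, 39, 117), (-101, 42, 117), (-101, 50, 109), (-99, 55, 106)]
254 [(-194, 96, 2), (-116, 40, 104), (-106, 39, 112), (-103, 43, 110), (-99, 47, 109), (-169, 118, -1)]
256 [(-194, 95, -2), (-115, 39, 101), (-107, 39, 106), (-102, 42, 107), (-170, 109, 2), (-166, 115, 0)]
258 [(-147, 56, 59), (-184, 94, 0), (-107, 38, 103), (-105, 44, 98), (-167, 106, 2), (-162, 110, 1)]
260 [(-144, 53, 60), (-139, 57, 60), (-175, 95, 1), (-169, 98, 2), (-164, 103, 1), (-158, 106, 2)]
262 [(-143, 52, 58), (-135, 53, 61), (-119, 47, 78), (-114, 51, 78), (-161, 99, 2), (-156, 104, 0)]
264 [(-138, 47, 60), (-134, 51, 60), (-115, 44, 79), (-112, 48, 78), (-106, 51, 79), (-154, 102, -1)]
266 [(-136, 45, 58), (-131, 49, 59), (274, -283, 650), (-110, 46, 77), (-104, 49, 78), (-149, 97, 2)]
```

View pics/s7.png

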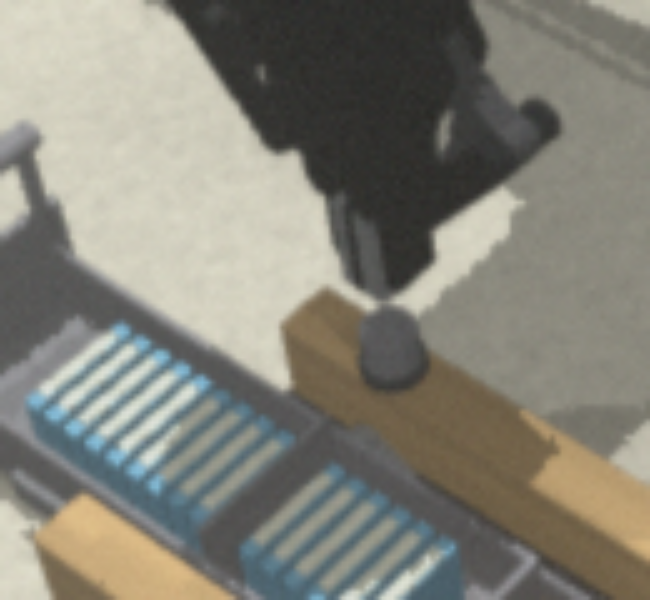

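The crop shows the tip just above the cap (tip at about (385,295), cap top at about (393,315)), with about 21 mm to go. The tray is still latched, so I'll press.

```bash
python3 -m creep '[[[0,0,0.012],[0,0,0],1],[[0,0,0.02],[0,0,0],1],[[0,0,0.024],[0,0,0],1],[[0,0,0.027],[0,0,0],1],[[0,0,0.027],[0,0,0],1]]'
python3 - <<'E'
from h import *
O=np.array([.7405,-.137,0]);a=.1464
U=np.array([[np.cos(a),-np.sin(a),0],[np.sin(a),np.cos(a),0],[0,0,1]])
c=camera("scene")
for m in mark_of(c,"cassette_pull")[:2]: print(m["conf"],m["location"],U.T@(at_z(c,m["location"],.092)-O))
E
```

```text
t: 9.4
eef_pos: [0.6238, -0.1039, 0.0351]
tool_rot: [[0.146, -0.989, 0.001], [-0.989, -0.146, -0.0], [0.001, -0.001, -1.0]]
contact_force: [-2.1, 1.7, 6.8]
width: -0.0
finger_force: 3.6
0.82 [178.2, 249.4] [-0.20315661 -0.00140538  0.092     ]
```

The cap is down (6.8 N) and the tray is running home, with its bar at x -0.203. I'll let go of the cap by rising, then check.

```bash
python3 -m creep '[[[0,0,0],[0,0,0],1],[[0,0,-0.03],[0,0,0],1],[[0,0,-0.07],[0,0,0],1],[[0,0,-0.11],[0,0,0],1],[[0,0,-0.14],[0,0,0],1]]' >/dev/null
python3 -m creep '[[[0.05,0.15,-0.03],[0,0,0],1],[[0.05,0.15,-0.03],[0,0,0],1],[[0.05,0.15,-0.03],[0,0,0],1],[[0.05,0.15,-0.03],[0,0,0],1],[[0.05,0.15,-0.03],[0,0,0],1]]' >/dev/null
for i in 1 2 3; do python3 -m creep '[[[0,0,0],[0,0,0],1],[[0,0,0],[0,0,0],1],[[0,0,0],[0,0,0],1],[[0,0,0],[0,0,0],1],[[0,0,0],[0,0,0],1]]'|grep -E "^t:|contact"; done
python3 - <<'E'
from h import *
O=np.array([.7405,-.137,0]);a=.1464
U=np.array([[np.cos(a),-np.sin(a),0],[np.sin(a),np.cos(a),0],[0,0,1]])
c=camera("scene");cv2.imwrite("pics/s8.png",c["image"][:,:,::-1])
for q,z in(("cassette_pull",.092),("cassette_release_top",.078)):
  for m in mark_of(c,q)[:2]: print(m["conf"],m["location"],U.T@(at_z(c,m["location"],z)-O))
E
```

```text
t: 11.0
contact_force: [0.1, -0.3, 0.0]
t: 11.5
contact_force: [-0.8, -0.7, 0.5]
t: 12.0
contact_force: [-1.0, 0.9, -0.4]
0.77 [204.7, 265.9] [-0.14880129 -0.00019913  0.092     ]
0.63 [248.9, 263.3] [-0.11138439  0.04974961  0.078     ]
```

View pics/s8.png

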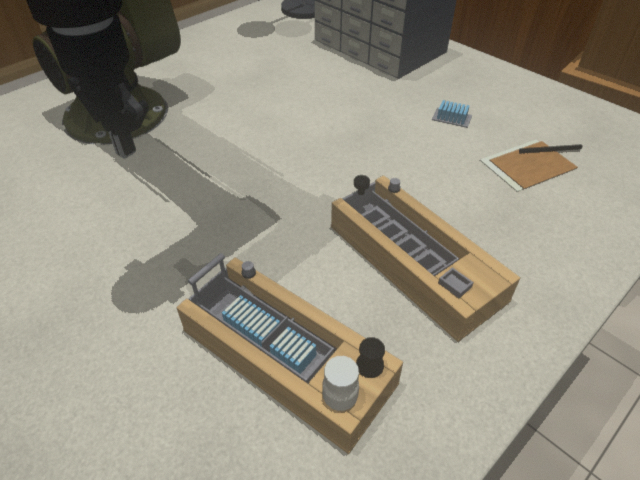

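The tray is home: the bar mark is at (204.7,265.9), against (203.3,266.3) at the start. The mould tray is shut and the arm is clear.

```bash
python3 -c "
from workcell import *
print(hand_in())"
```

```text
the job is handed in; nothing more can be done
None
```

The cassette tray was drawn out about 0.109 m until it locked, stayed out on its lock alone after I let go, and ran fully home when the release cap was pressed; the mould tray stayed shut, and I handed the job in at about 12 s.

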